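# Clear the label unwinder and hold its tension arm back for a new roll

## Task

The label unwinder on the bench is empty and I want to drop a new roll on its spindle: first run its rollers clear by pulling the feed lever (red handle) towards the front of the machine through its whole stroke, and ease it slowly all the way back to rest, never letting it fly back. Then push the sprung tension arm (orange knob) back past the click of its catch and on to its rear stop, and finish there, still holding it back, because the catch alone leaves the arm in the way of a full roll. Leave the label roll, the scanner and the marker where they lie.

Things in the scene. Friction and masses are not known exactly. Their poses are not given: they have to be found in the camera images.
- unwinder: label unwinder, fixed: white base, aluminium deck 190 (its x) x 280 (y) mm, deck surface 42 mm above the bench. Origin: centre of its underside; z up, front (thin blue strip) to -x, +y its left. On the deck: left an empty black platter and spindle, front centre the tension arm's hinge, right the white feed head with lever and two rollers, behind them a guide post; posts and rollers end below 98 mm
- feed_lever (a joint): feed lever, rad: 0 at rest (upright, leaning 0.20 rad to the back, +x), grows as the handle is pulled to the front (-x) and down; hard stop at 0.90. Hinge axis along the unwinder's y through point lever_pivot, handle 112 mm from it. Return spring: about 2.5 N at the handle at rest, 8 N at the stop; let go, it flies back
- feed_grip (a point): centre of the lever's red handle: a freely turning sleeve, 21 mm across and 50 mm long, lying along the unwinder's y, out to the right of the lever's 10 mm steel rod (rod centre 37 mm to the left of this point). At rest at x +67, y -149, z +192 mm of the unwinder. Free all round; can be taken from above, fingers closing along the unwinder's x
- lever_pivot (a point): point on the lever's hinge axis, in the plane of its swing: x +45, y -112, z +82 mm of the unwinder (the housing's cheeks reach 95 mm above the bench)
- tension_arm (a joint): tension arm (aluminium bar), rad: 0 at rest on its front stop, grows as it is pushed back (clockwise from above), rear stop at 0.78. Vertical hinge at point tension_pivot. Return spring: about 2.3 N at the knob at rest, 7 N at the rear stop. At about 0.47 the catch clicks in, and from then on parks the arm at about 0.51 if it is let go; a full roll goes on freely only beyond 0.69
- tension_knob (a point): centre of the knurled orange knob on top of the idler roller: upright cylinder 22 mm across, 28 mm high, turns freely about its own axis, 86 mm from the hinge. Its top is 136 mm above the bench; only the feed lever stands higher. At rest it is at x -5, y +56 mm of the unwinder, at the rear stop at x +26, y -2 mm
- tension_pivot (a point): point on the tension arm's hinge axis at the height of the orange knob's centre: x -60, y -10, z +122 mm of the unwinder
- catch_plunger (a joint): sprung catch plunger (black knob) in the dark block right of the tension arm's hinge, m: 0 while it rides on the ratchet sector's rim, about -0.005 once it has dropped in behind the step with a click
- label_roll: new roll of white labels, 91 mm across, 40 mm high, lying flat left of the unwinder; origin at the centre of its underside
- scanner: grey hand scanner, 184 x 64 x 38 mm, lying right of the unwinder; origin at the centre of its underside
- marker: blue marker pen, 138 x 13 x 14 mm, lying in front of the unwinder; origin at the centre of its underside

How it is judged:
By the outcome, as a careful person would: the job done as asked, in the order asked, and still so for the second after the job is handed in, while the arm keeps its last pose, push and grip.
It also fails if it takes over 54 s, if anything falls off the work surface, if the arm or the gripper's body presses on something with over 40 N, if the wrist force passes 120 N, or if a joint passes its speed limit or range.

## Robot

A 7-joint arm with a two-finger parallel gripper is mounted at the origin on a cart in front of the work surface, level with it; the furniture and walls round the work are solid. World frame = base frame: x ahead of the robot, y to its left, z up, the work surface at z = 0. Lengths are in m, angles in rad, forces in N, time in s.
With the tool pointing down it reaches from about 0.4 to 0.875 m from the base axis. Payload 19.3 kg.
Tool frame: the origin (TCP) lies on the centre line of the jaws, within the pads' length; the fingertips stand 14 mm ahead of it and the grasp point (between the pads) lies 5 mm behind it (bot.tip_extent is the distance from the TCP to the fingertips, in m); z points along the fingers, y is the line along which they close (so a half turn about z gives the same grasp; the last joint's range is limited). The gripper opens to 85 mm and grips with 20 to 120 N. Pads are 22 mm wide; open, the fingers measure 114 mm over their backs; the gripper's body (76 mm by 85 mm) begins 54 mm behind the grasp point. The pads swing forward as they close: fully open they stand 13 mm farther back than shut.
Start: joints at [-1.39, 0.521, -0.036, 1.599, 0.021, 1.021, -0.113], TCP at [0.155, 0.605, 0.245] pointing down, gripper open.
Joint ranges: [-2.91, 2.91], [-0.3, 2.13], [-1.5, 1.42], [0.17, 2.43], [-1.26, 4.41], [0.16, 1.93], [-2.52, 2.52]. Speed limits (rad/s): [1.89, 1.89, 2.39, 2.39, 3.01, 3.01, 3.01].

## Interface

Orientations are given as [roll, pitch, yaw] about the fixed x, y, z axes, in that order (R = Rz(yaw) Ry(pitch) Rx(roll)).
In Python, from workcell import monitor, grab_frame, camera_model, bot gives the robot as it stands.
- The arm moves only by the tool move_arm, never from a script. Its argument "moves" is a list of rows, each a list of 4 numbers: the shift along the world's x, y, z in mm, then the turn about the world's z in rad. A call has 1 to 12 rows; each row is the pose to reach, as a shift and turn from the pose commanded when the call began; what a row does not reach only later rows make up. A row lasts 1/8 s, in which the tool goes at most 62.5 mm and 10.7 degrees, less where a joint would pass 70% of its speed; a pose out of reach is approached as far as the arm can. A call with a gripper value outside its range is refused whole. "gripper" is the opening, from 0 (shut) to 1 (fully open), set as the call begins (left out, the last holds). The fingers move at their own pace and stop on an object; "newtons" is the grip in N (left out, the last holds). Time passes only in rows, so rows that repeat a pose let the fingers close. It gives the time, the measured TCP pose, the force, the opening and the grip force at its end, in the units of the state.
- monitor.observe(): the state, without advancing time (a new reading comes with each control period).
- grab_frame(name): name is "scene" or "top" or "wrist"; returns the picture (384x512x3 uint8, blue, green, red); there is no depth.
- camera_model(name): a dict with "vfov" (degrees; the focal length in pixels is half the picture's height over the tangent of half this angle, whatever the lens; pixels are square), "cx", "cy" (the principal point, pixels), "R" (3x3) and "t" (3): a world point X has camera coordinates R X + t; the wrist camera has in their place "T_tool_cam" (4x4, takes a point from camera to tool coordinates, whose origin is the TCP and whose axes are the flange's). Camera axes: x right, y down, z forward; pixel columns grow to the right and rows downward; lengths in m; the calibration is good to about 2 mm. A picture is of the moment at which its call begins: read the wrist's pose just before it. camera_model takes no time and is no camera call.
- bot.job_done(): hands the job in; it is judged then, once.
The state is a dict: "clock": time; "qpos": joint angles; "qd": joint speeds; "joint_efforts": joint torques, N m; "position": TCP position; "tool_rot": TCP orientation; "force": force on the tool from outside, world axes, zero at the start; "moment": the same for the moment, N m; "grip_width": finger opening in m; "finger_force": force on a finger pad.
Only numpy, scipy, OpenCV 4.12 (cv2) and the standard library are available. Lean on these libraries where they do the work, as an engineer would, in place of code of your own. Each camera call takes 0.05 s, during which the arm holds its last target. There are 200 camera calls.

## Working session

There is one attempt and no reset: what is moved stays moved. The work goes in short steps, Python scripts to look and compute and a tool call to move; the robot and the scene stay as the last step left them, time stands still between calls to the robot, and variables do not carry over. Pictures are saved under pics/ and viewed, at most 10 in all, crops included, and the job is handed in when it is done.

Besides the shell and the picture viewer there is one more tool, called by a JSON object that holds its "name" and its "arguments", one argument or row to a line. move_arm: Moves the arm, as the interface text tells. Its arguments: {"type":"object","properties":{"moves":{"type":"array","items":{"type":"array","items":{"type":"number"}}},"gripper":{"type":"number"},"newtons":{"type":"number"}},"required":["moves"]}

```bash
ls; mkdir -p pics
python3 - <<'E'
from workcell import monitor, grab_frame, camera_model, bot
import cv2
s=monitor.observe(); print({k:s[k] for k in('clock','position','tool_rot','force','grip_width')})
for n in('scene','top'):
    cv2.imwrite(f'pics/{n}0.png',grab_frame(n)); print(n,camera_model(n))
print(camera_model('wrist'))
E
```

```text
pics
{'clock': 0.0, 'position': array([0.15505542, 0.60513534, 0.24472427]), 'tool_rot': array([-3.14046729e+00,  8.46657445e-05,  2.89083708e+00]), 'force': array([-0.26252687,  0.56620356,  0.1270335 ]), 'grip_width': 0.08545435850517617}
scene {'vfov': 48.444275210402566, 'cx': 252.3178130918066, 'cy': 194.2460753205065, 'R': array([[ 0.70407166, -0.70992585, -0.01698183],
       [-0.49463965, -0.4731219 , -0.72903175],
       [ 0.50952401,  0.52169048, -0.68426919]]), 't': array([-0.32916843,  0.36261336,  0.88239465])}
top {'vfov': 55.14194040955293, 'cx': 257.9702614748405, 'cy': 191.77339082325466, 'R': array([[ 1.35025577e-03, -9.99853685e-01, -1.70524044e-02],
       [-9.97599641e-01, -1.66238100e-04, -6.92454196e-02],
       [ 6.92324532e-02,  1.71049716e-02, -9.97453902e-01]]), 't': array([0.04506507, 0.49197751, 1.13380023])}
{'vfov': 69.82508753675705, 'cx': 256.12382035788755, 'cy': 195.87441369631495, 'T_tool_cam': array([[ 1.38671886e-03, -9.49458654e-01, -3.13889060e-01,
         8.01438932e-02],
       [ 9.99998901e-01,  1.15175424e-03,  9.34006127e-04,
        -8.81275979e-04],
       [-5.25277143e-04, -3.13890010e-01,  9.49459207e-01,
        -1.29578104e-01],
       [ 0.00000000e+00,  0.00000000e+00,  0.00000000e+00,
         1.00000000e+00]])}
```

View pics/top0.png

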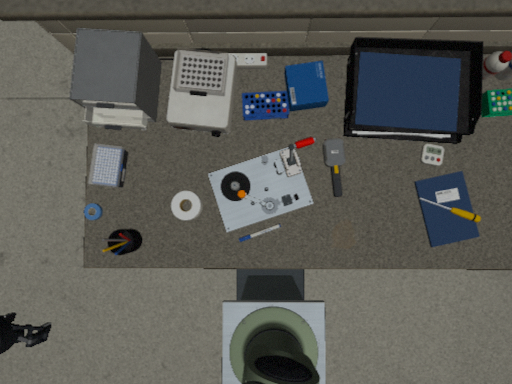

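View pics/scene0.png

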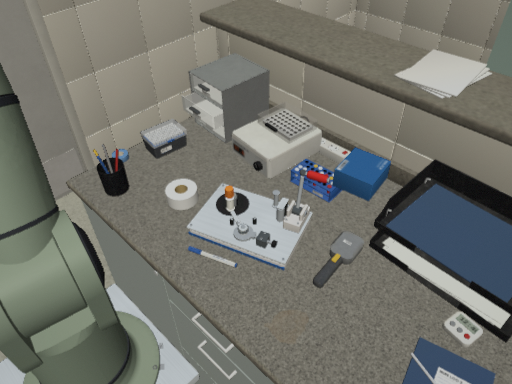

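Run:
```python
import cv2
a=cv2.imread('pics/top0.png')[125:245,200:360]; b=cv2.imread('pics/scene0.png')[160:280,180:340]
cv2.imwrite('pics/c_top.png',cv2.resize(a,None,fx=5,fy=5,interpolation=cv2.INTER_CUBIC))
cv2.imwrite('pics/c_scene.png',cv2.resize(b,None,fx=5,fy=5,interpolation=cv2.INTER_CUBIC))
```

```text
(no output)
```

View pics/c_top.png

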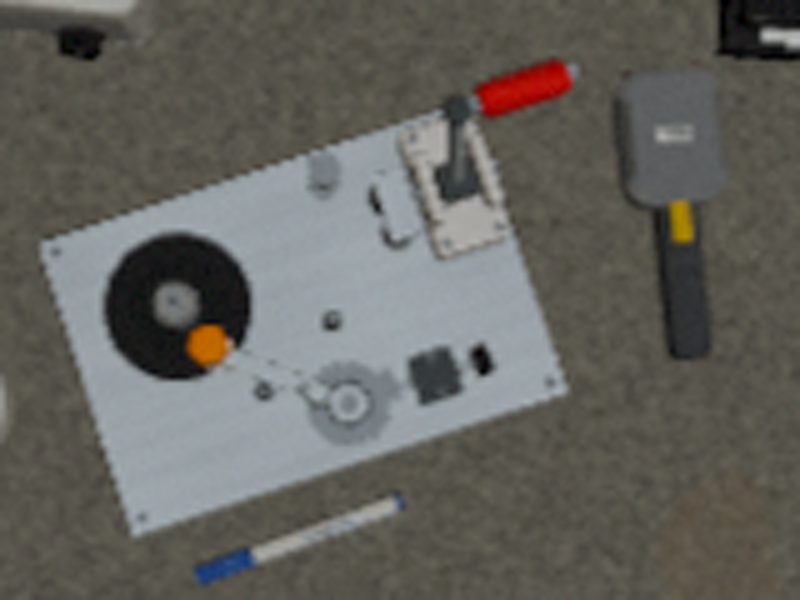

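View pics/c_scene.png

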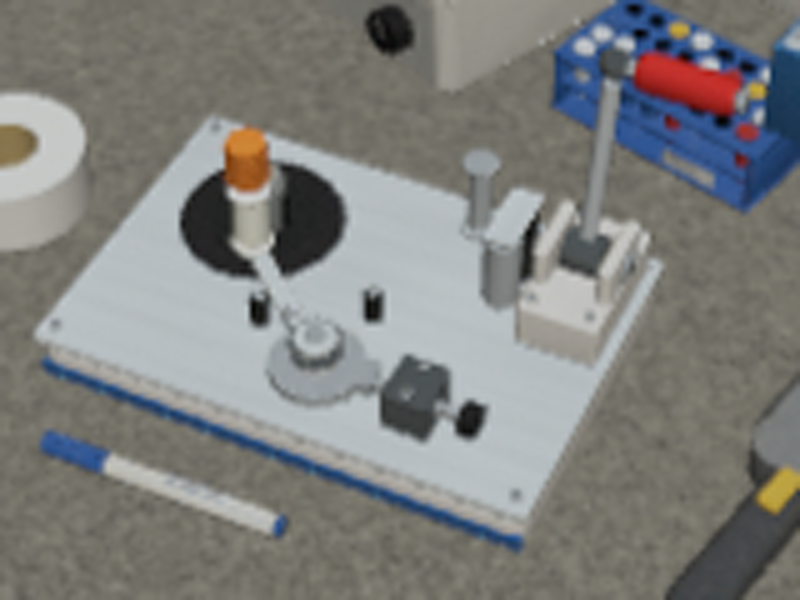

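```bash
cat > h.py <<'E'
import numpy as np
from workcell import monitor, grab_frame, camera_model, bot
def proj(n,X):
    c=camera_model(n); f=192/np.tan(np.radians(c['vfov'])/2)
    p=np.atleast_2d(X)@np.array(c['R']).T+c['t']
    return np.c_[c['cx']+f*p[:,0]/p[:,2], c['cy']+f*p[:,1]/p[:,2]]
def W(p,L):
    c,s=np.cos(p[2]),np.sin(p[2]); L=np.atleast_2d(L)
    return np.c_[p[0]+c*L[:,0]-s*L[:,1],p[1]+s*L[:,0]+c*L[:,1],L[:,2]]
E
python3 - <<'E'
from h import *
from scipy.optimize import least_squares
L=np.array([[95,140,42],[-95,140,42],[-95,-140,42],[95,-140,42],[67,-149,192],[-5,56,130],[-5,56,122]])/1000
T=[(0,42,243),(1,135,536),(2,567,391),(4,525,87),(5,208,345)]
S=[(0,215,118),(1,40,338),(2,527,520),(3,662,262),(4,688,83),(6,246,160)]
def px(a,o): a=np.array(a,float); return a[:,0].astype(int),(a[:,1:]+.5)/5-.5+o
ti,tp=px(T,[200,125]); si,sp=px(S,[180,160])
f=lambda p:np.r_[(proj('top',W(p,L[ti]))-tp).ravel(),(proj('scene',W(p,L[si]))-sp).ravel()]
r=least_squares(f,[.6,0,.3],loss='soft_l1'); p=r.x
print(p.round(4)); print(f(p).reshape(-1,2).round(1).tolist())
np.save('p.npy',p)
print(W(p,np.array([[67,-149,192],[45,-112,82],[-5,56,122],[26,-2,122],[-60,-10,122]])/1000).round(4))
E
```

```text
[0.5015 0.0388 0.3238]
[[-0.8, 0.2], [-0.3, 0.4], [0.4, 0.2], [-0.3, 0.3], [0.2, 0.0], [-0.6, -0.7], [-1.1, -0.9], [0.5, -0.3], [1.2, -0.0], [0.5, 0.5], [0.8, 0.3]]
[[ 0.6124 -0.0812  0.192 ]
 [ 0.5798 -0.0531  0.082 ]
 [ 0.4789  0.0903  0.122 ]
 [ 0.5267  0.0451  0.122 ]
 [ 0.4478  0.0102  0.122 ]]
```

{"name": "move_arm", "arguments": {
  "moves": [
    [34, -41, 10, -0.06],
    [69, -81, 20, -0.125],
    [103, -122, 30, -0.19],
    [138, -163, 40, -0.25],
    [172, -203, 40, -0.31],
    [206, -244, 40, -0.375],
    [241, -284, 40, -0.44],
    [275, -325, 40, -0.5],
    [298, -370, 40, -0.56],
    [320, -415, 40, -0.625],
    [343, -460, 40, -0.69],
    [366, -505, 40, -0.75]
  ],
  "gripper": 0.7
}}

```text
clock: 1.6
position: [0.5216, 0.0989, 0.2852]
tool_rot: [-3.141, -0.0, 2.139]
force: [0.7, 0.9, -0.4]
grip_width: 0.0597
finger_force: 0.0
```

{"name": "move_arm", "arguments": {
  "moves": [
    [23, -45, 0, -0.06],
    [46, -90, 0, -0.12],
    [69, -136, 0, -0.18],
    [91, -181, 0, -0.245],
    [91, -181, 0, -0.245],
    [91, -181, 0, -0.245]
  ]
}}

```text
clock: 2.35
position: [0.6119, -0.0802, 0.2848]
tool_rot: [-3.141, -0.001, 1.896]
force: [0.2, 0.2, 0.1]
grip_width: 0.0596
finger_force: 0.0
```

Run:
```python
from h import *
import cv2
from scipy.spatial.transform import Rotation as R
s=monitor.observe(); im=grab_frame('wrist'); cv2.imwrite('pics/w1.png',im)
c=camera_model('wrist'); f=192/np.tan(np.radians(c['vfov'])/2)
print(s['position'],s['tool_rot'])
h=cv2.cvtColor(im,cv2.COLOR_BGR2HSV); m=((h[...,0]<6)|(h[...,0]>174))&(h[...,1]>150)&(h[...,2]>80)
n,l,st,ce=cv2.connectedComponentsWithStats(m.astype(np.uint8)); 
for k in range(1,n):
    if st[k,4]>150: print(st[k],ce[k])
M=np.eye(4);M[:3,:3]=R.from_euler('xyz',s['tool_rot']).as_matrix();M[:3,3]=s['position'];M=M@c['T_tool_cam']
p=np.load('p.npy')
X=W(p,np.array([[67,-149,192],[67,-174,192],[67,-124,192],[-5,56,122]])/1000)
q=(X-M[:3,3])@M[:3,:3]; print(np.c_[c['cx']+f*q[:,0]/q[:,2],c['cy']+f*q[:,1]/q[:,2]].round(1).tolist())
```

```text
[ 0.61188151 -0.08018694  0.28483308] [-3.14081175e+00 -5.67376934e-04  1.89610362e+00]
[ 245  176   24   58 1220] [256.62786885 203.72295082]
[[256.3, 204.0], [256.2, 230.5], [256.4, 175.7], [174.0, -45.8]]
```

View pics/w1.png

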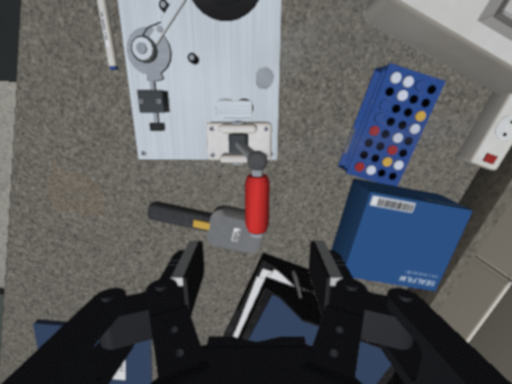

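{"name": "move_arm", "arguments": {
  "moves": [
    [0, -1, -30, 0],
    [0, -1, -60, 0],
    [0, -1, -85, 0],
    [0, -1, -99, 0],
    [0, -1, -99, 0]
  ]
}}

```text
clock: 3.02
position: [0.6119, -0.0809, 0.186]
tool_rot: [-3.141, -0.0, 1.897]
force: [0.2, 0.3, 0.2]
grip_width: 0.0597
finger_force: 0.0
```

{"name": "move_arm", "arguments": {
  "moves": [
    [0, 0, 0, 0],
    [0, 0, 0, 0],
    [0, 0, 0, 0],
    [0, 0, 0, 0],
    [0, 0, 0, 0],
    [0, 0, 0, 0]
  ],
  "gripper": 0.0,
  "newtons": 40
}}

```text
clock: 3.78
position: [0.6128, -0.0815, 0.1871]
tool_rot: [3.14, 0.0, 1.896]
force: [2.6, 0.8, 7.3]
grip_width: 0.0196
finger_force: 39.2
```

Run:
```python
from h import *
s=monitor.observe(); print(s['clock'],s['position'],s['force'],s['grip_width'],s['finger_force'])
p=np.load('p.npy')
f=lambda a:W(p,np.array([[.045+.112*np.sin(.2-a),-.149,.082+.112*np.cos(.2-a)]]))[0]
for a in np.r_[np.arange(0,.95,.09),.93]: print(round(a,2),((f(a)-f(0))*1000).round(1))
```

```text
3.775 [ 0.61281778 -0.08147598  0.18712188] [2.55648775 0.7710625  7.31222893] 0.019587514422484638 39.20091390609741
0.0 [0. 0. 0.]
0.09 [-9.4 -3.2  1.6]
0.18 [-19.   -6.4   2.2]
0.27 [-28.5  -9.6   2. ]
0.36 [-38.  -12.8   0.8]
0.45 [-47.4 -15.9  -1.2]
0.54 [-56.5 -19.   -4.2]
0.63 [-65.4 -21.9  -8. ]
0.72 [-73.9 -24.8 -12.6]
0.81 [-81.9 -27.5 -18. ]
0.9 [-89.5 -30.  -24.1]
0.93 [-91.9 -30.8 -26.3]
```

{"name": "move_arm", "arguments": {
  "moves": [
    [-5, -2, 2, 0],
    [-9, -3, 3, 0],
    [-19, -6, 3, 0],
    [-28, -10, 3, 0],
    [-38, -13, 2, 0],
    [-47, -16, 0, 0],
    [-56, -19, -3, 0],
    [-65, -22, -7, 0],
    [-74, -25, -12, 0],
    [-82, -28, -17, 0],
    [-90, -30, -23, 0],
    [-90, -30, -23, 0]
  ]
}}

```text
clock: 5.28
position: [0.5235, -0.1111, 0.1637]
tool_rot: [3.138, 0.001, 1.896]
force: [13.5, 4.3, -5.0]
grip_width: 0.0201
finger_force: 40.4
```

{"name": "move_arm", "arguments": {
  "moves": [
    [-1, 0, -1, 0],
    [-2, -1, -2, 0],
    [-3, -1, -3, 0],
    [-3, -1, -3, 0]
  ]
}}

```text
clock: 5.78
position: [0.523, -0.1116, 0.1627]
tool_rot: [3.133, 0.002, 1.897]
force: [15.8, 9.0, 20.7]
grip_width: 0.0198
finger_force: 43.1
```

Run:
```python
from h import *
import cv2
s=monitor.observe(); print(s['clock'],s['position'],s['force'],s['grip_width'],s['finger_force'])
p=np.load('p.npy')
c,sn=np.cos(p[2]),np.sin(p[2]); d=s['position'][:2]-p[:2]; print('local',c*d[0]+sn*d[1],-sn*d[0]+c*d[1])
x=c*d[0]+sn*d[1]
print('angle from x, z', .2-np.arcsin((x-.045)/.112), .2+np.arccos(np.clip((s['position'][2]+.0055-.082)/.112,-1,1)))
a=grab_frame('scene')[160:280,180:340]
cv2.imwrite('pics/s2.png',cv2.resize(a,None,fx=5,fy=5,interpolation=cv2.INTER_CUBIC))
```

```text
5.775 [ 0.52295584 -0.11155814  0.16266133] [15.83394218  8.99826641 20.6605351 ] 0.019848243033937594 43.13758134841919
local -0.027449966956941577 -0.14935089278128322
angle from x, z 0.9034790468852696 0.8930553927811746
```

View pics/s2.png

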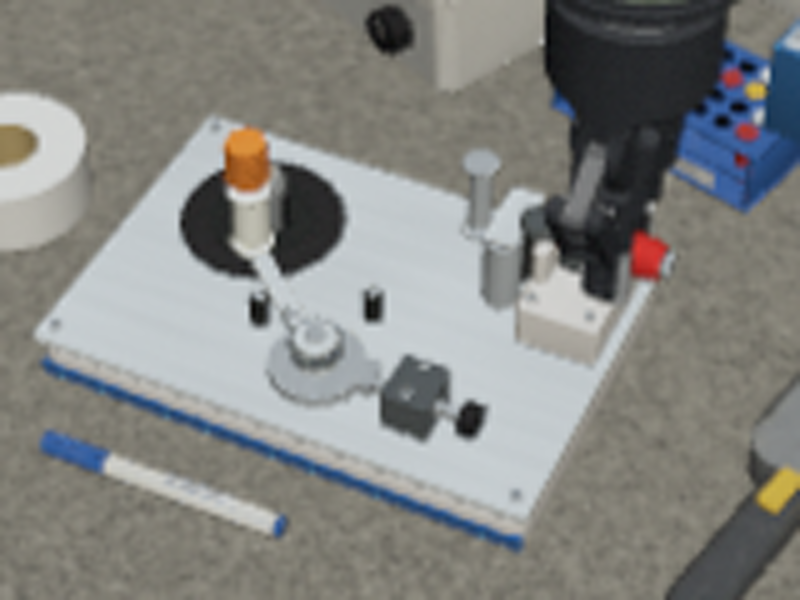

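{"name": "move_arm", "arguments": {
  "moves": [
    [2, 1, 2, 0],
    [4, 1, 4, 0],
    [7, 2, 6, 0],
    [11, 3, 9, 0],
    [15, 5, 12, 0],
    [19, 6, 14, 0],
    [24, 8, 17, 0],
    [28, 9, 19, 0],
    [32, 11, 21, 0],
    [36, 12, 23, 0],
    [41, 14, 25, 0],
    [46, 15, 26, 0]
  ]
}}

```text
clock: 7.32
position: [0.5654, -0.0973, 0.1861]
tool_rot: [3.141, 0.0, 1.896]
force: [5.7, 3.8, -6.4]
grip_width: 0.0199
finger_force: 40.7
```

{"name": "move_arm", "arguments": {
  "moves": [
    [4, 1, 1, 0],
    [9, 3, 2, 0],
    [13, 4, 3, 0],
    [18, 6, 3, 0],
    [23, 8, 3, 0],
    [28, 9, 3, 0],
    [33, 11, 3, 0],
    [38, 13, 2, 0],
    [42, 14, 2, 0],
    [45, 15, 1, 0],
    [47, 16, 1, 0],
    [47, 16, 1, 0]
  ]
}}

```text
clock: 8.82
position: [0.6123, -0.0817, 0.1873]
tool_rot: [3.141, 0.0, 1.896]
force: [3.3, 1.7, 2.7]
grip_width: 0.0195
finger_force: 41.6
```

{"name": "move_arm", "arguments": {
  "moves": [
    [1, 0, 0, 0],
    [1, 0, 0, 0],
    [1, 0, 0, 0]
  ]
}}

```text
clock: 9.2
position: [0.6129, -0.0816, 0.1872]
tool_rot: [-3.141, -0.0, 1.896]
force: [-1.1, 3.5, 1.4]
grip_width: 0.0198
finger_force: 41.6
```

{"name": "move_arm", "arguments": {
  "moves": [
    [1, 0, 0, 0],
    [2, 1, 0, 0],
    [2, 1, 0, 0]
  ]
}}

```text
clock: 9.57
position: [0.6132, -0.0815, 0.187]
tool_rot: [-3.138, -0.001, 1.895]
force: [-13.7, -0.8, 9.6]
grip_width: 0.0199
finger_force: 42.5
```

{"name": "move_arm", "arguments": {
  "moves": [
    [-2, -1, 0, 0],
    [-2, -1, 0, 0]
  ]
}}

```text
clock: 9.82
position: [0.6129, -0.0816, 0.1872]
tool_rot: [-3.141, -0.0, 1.896]
force: [-2.8, 3.3, 1.2]
grip_width: 0.0198
finger_force: 41.5
```

{"name": "move_arm", "arguments": {
  "moves": [
    [0, 0, 0, 0],
    [0, 0, 0, 0],
    [0, 0, 0, 0],
    [0, 0, 0, 0],
    [0, 0, 30, 0],
    [0, 0, 70, 0],
    [0, 0, 100, 0],
    [0, 0, 100, 0]
  ],
  "gripper": 0.7
}}

```text
clock: 10.82
position: [0.614, -0.0818, 0.2894]
tool_rot: [3.138, 0.001, 1.896]
force: [-0.7, -0.1, -1.4]
grip_width: 0.0597
finger_force: 0.0
```

Run:
```python
from h import *
import cv2
s=monitor.observe(); print(s['clock'],s['position'],s['tool_rot'],s['force'],s['grip_width'],s['qpos'].round(2))
p=np.load('p.npy')
pv=np.array([-.060,-.010]); r0=np.array([.055,.066])
def f(a):
    c,n=np.cos(-a),np.sin(-a); r=r0*.086/np.hypot(*r0); return W(p,[[pv[0]+c*r[0]-n*r[1],pv[1]+n*r[0]+c*r[1],.122]])[0]
print(f(0),f(.78))
for a in np.r_[np.arange(0,.78,.06),.78,.8,.82]: print(round(a,2),((f(a)-f(0))*1000)[:2].round(1))
im=grab_frame('top'); h=cv2.cvtColor(im,cv2.COLOR_BGR2HSV); m=(abs(h[...,0].astype(int)-13)<6)&(h[...,1]>200)&(h[...,2]>130)
m[:,:220]=0;m[:,270:]=0;m[:160]=0;m[230:]=0
ys,xs=np.nonzero(m);print('orange',xs.mean(),ys.mean(),len(xs), proj('top',f(0)+[0,0,.012]))
cv2.imwrite('pics/s3.png',cv2.resize(grab_frame('scene')[130:280,180:380],None,fx=4,fy=4))
```

```text
10.825 [ 0.61396732 -0.08179386  0.28943444] [3.13817794e+00 1.19511453e-03 1.89567560e+00] [-0.71502806 -0.14750456 -1.37741458] 0.059705042764521724 [-0.25  0.5   0.43  1.58 -0.23  1.1   0.56]
[0.4789248  0.09034358 0.122     ] [0.52628334 0.04525105 0.122     ]
0.0 [0. 0.]
0.06 [ 4.8 -2. ]
0.12 [ 9.4 -4.3]
0.18 [13.8 -6.9]
0.24 [18.2 -9.7]
0.3 [ 22.3 -12.8]
0.36 [ 26.2 -16.1]
0.42 [ 30.  -19.7]
0.48 [ 33.5 -23.5]
0.54 [ 36.8 -27.4]
0.6 [ 39.8 -31.6]
0.66 [ 42.6 -35.9]
0.72 [ 45.1 -40.4]
0.78 [ 47.4 -45.1]
0.78 [ 47.4 -45.1]
0.8 [ 48.  -46.7]
0.82 [ 48.7 -48.3]
orange 241.04444444444445 193.42222222222222 45 [[241.30377741 193.51751223]]
```

View pics/s3.png

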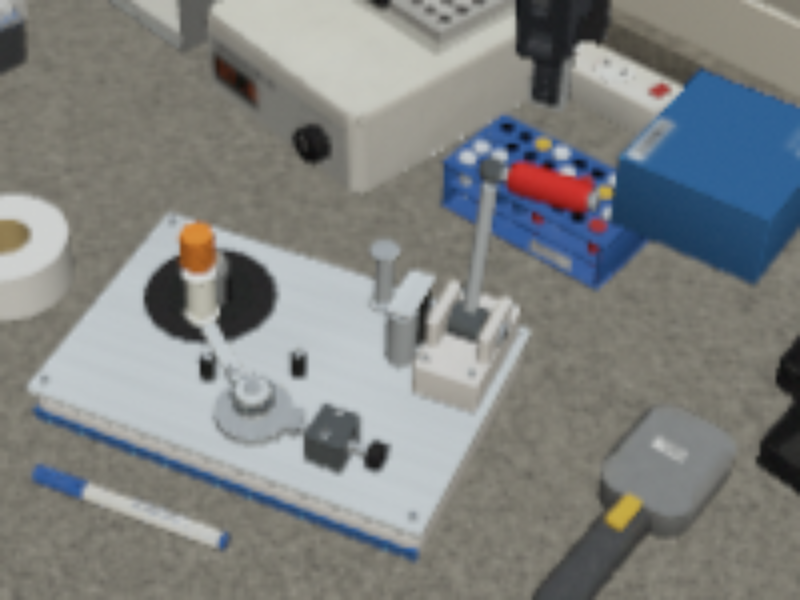

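{"name": "move_arm", "arguments": {
  "moves": [
    [-17, 21, 0, -0.14],
    [-34, 43, 0, -0.28],
    [-50, 64, 0, -0.41],
    [-67, 86, 0, -0.55],
    [-84, 107, -10, -0.69],
    [-101, 129, -20, -0.83],
    [-118, 150, -40, -0.96],
    [-135, 172, -60, -1.1],
    [-135, 172, -60, -1.1],
    [-135, 172, -60, -1.1]
  ]
}}

```text
clock: 12.18
position: [0.4783, 0.0901, 0.2271]
tool_rot: [3.141, 0.001, 0.797]
force: [0.9, -0.1, 0.1]
grip_width: 0.0598
finger_force: 0.0
```

{"name": "move_arm", "arguments": {
  "moves": [
    [0, 0, -30, 0],
    [0, 0, -60, 0],
    [0, 0, -90, 0],
    [0, 0, -107, 0],
    [0, 0, -107, 0]
  ]
}}

```text
clock: 12.8
position: [0.4782, 0.0898, 0.1199]
tool_rot: [-3.141, 0.001, 0.795]
force: [0.4, -0.0, -0.2]
grip_width: 0.0598
finger_force: 0.0
```

{"name": "move_arm", "arguments": {
  "moves": [
    [0, 0, 0, 0],
    [0, 0, 0, 0],
    [0, 0, 0, 0],
    [0, 0, 0, 0],
    [0, 0, 0, 0],
    [0, 0, 0, 0]
  ],
  "gripper": 0.0,
  "newtons": 40
}}

```text
clock: 13.55
position: [0.4784, 0.0909, 0.1209]
tool_rot: [-3.142, -0.001, 0.796]
force: [-1.3, 3.3, 7.0]
grip_width: 0.0208
finger_force: 39.1
```

Gripped. Now push along the arc to the rear stop.

{"name": "move_arm", "arguments": {
  "moves": [
    [5, -2, 1, 0],
    [9, -4, 1, 0],
    [14, -7, 1, 0],
    [18, -10, 1, 0],
    [22, -13, 1, 0],
    [26, -16, 1, 0],
    [30, -20, 1, 0],
    [34, -23, 1, 0],
    [37, -27, 1, 0],
    [40, -32, 1, 0],
    [43, -36, 1, 0],
    [45, -40, 1, 0]
  ]
}}

```text
clock: 15.05
position: [0.5229, 0.0504, 0.1211]
tool_rot: [-3.141, 0.001, 0.796]
force: [-4.6, 4.6, 2.1]
grip_width: 0.0207
finger_force: 40.0
```

{"name": "move_arm", "arguments": {
  "moves": [
    [1, -3, 0, 0],
    [2, -5, 0, 0],
    [3, -7, 0, 0],
    [3, -7, 0, 0],
    [3, -7, 0, 0]
  ]
}}

```text
clock: 15.68
position: [0.5254, 0.045, 0.1211]
tool_rot: [-3.139, 0.0, 0.797]
force: [-9.0, 14.0, 4.3]
grip_width: 0.0208
finger_force: 40.6
```

```bash
cat > chk.py <<'E'
from h import *
s=monitor.observe(); print(s['clock'],s['position'],s['force'],s['grip_width'],s['finger_force'])
p=np.load('p.npy'); c,n=np.cos(p[2]),np.sin(p[2]); d=s['position'][:2]-p[:2]
x,y=c*d[0]+n*d[1],-n*d[0]+c*d[1]; print('local',x,y,'r',np.hypot(x+.06,y+.01),'angle',np.arctan2(66,55)-np.arctan2(y+.01,x+.06))
f=s['force'][:2]; print('f local',c*f[0]+n*f[1],-n*f[0]+c*f[1])
E
python3 chk.py
```

```text
15.675 [0.52539418 0.04499964 0.12106578] [-8.99372126 14.01047824  4.3126986 ] 0.020808149909386175 40.5851948261261
local 0.024680590026040113 -0.0017071070289661292 r 0.08508568857914536 angle 0.77843788405907
f local -4.067877049829639 16.14412892822672
```

{"name": "move_arm", "arguments": {
  "moves": [
    [0, -1, 0, 0],
    [0, -1, 0, 0],
    [0, -1, 0, 0],
    [0, -1, 0, 0]
  ]
}}

```text
clock: 16.18
position: [0.5254, 0.0447, 0.1211]
tool_rot: [-3.138, -0.001, 0.798]
force: [-8.9, 17.8, 5.6]
grip_width: 0.0209
finger_force: 40.7
```

```bash
python3 chk.py
python3 - <<'E'
from h import *
import cv2
cv2.imwrite('pics/s4.png',cv2.resize(grab_frame('scene')[130:280,180:380],None,fx=4,fy=4))
E
```

```text
16.175 [0.52540698 0.04473363 0.12112358] [-8.94217084 17.83361728  5.57700623] 0.020857972501668313 40.70674180984497
local 0.02460808482685298 -0.0019633588187541132 r 0.0849889146862345 angle 0.7813555042892049
f local -2.8024275717060236 19.752132147777925
```

View pics/s4.png

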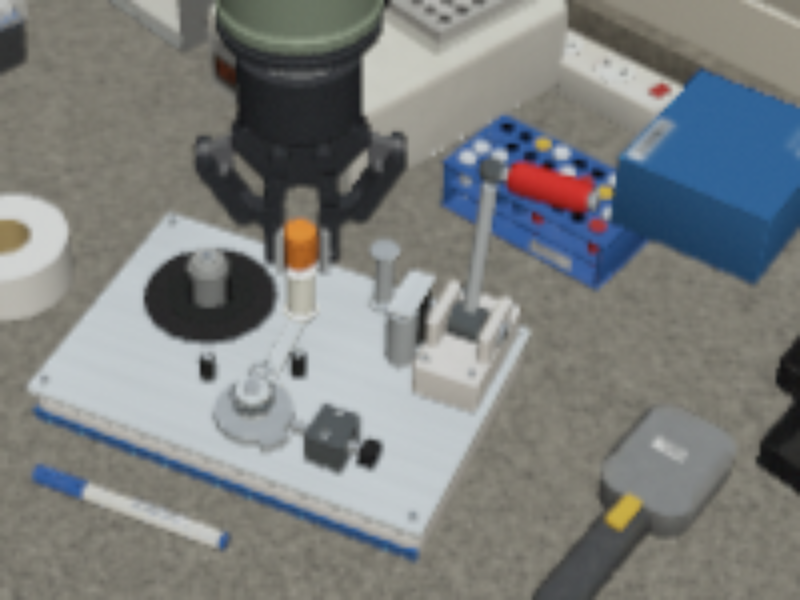

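The arm rests against its rear stop post. The catch's black knob has moved in, the lever is upright at rest, and the other items are untouched.

```bash
python3 -c "
from workcell import bot; print(bot.job_done())"
```

```text
the job is handed in; nothing more can be done
None
```

The job is handed in at about 16 s of the 54 s allowed: I pulled the feed lever to its stop and eased it back to rest over about 3 s, then pushed the tension arm past its catch to the rear stop (about 0.78 rad), where the gripper is still holding it; the roll, scanner and marker were not touched.

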